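# Add the last nut to the tote, then tilt the tote so all nuts gather in its cut-off corner

## Task

Pick the hex nut out of the pocket tray and drop it into the black tote with the other two nuts. Then take the tote by its bar handle, lift it well clear of the machine top and tilt it towards its cut-off corner until all three nuts have slid together into that corner, ready to be counted. Finish while still holding the tote up and tilted like that; leave the brass bushes, the spanner and the cap screw where they are.

Things in the scene. Friction and masses are not known exactly. Their poses are not given: they have to be found in the camera images.
- tote: small black open tote, loose, 0.35 kg, 120 mm along its x, 150 mm along its y, walls 42 mm high, 5 mm thick. Origin at the centre of its underside, z up. The slick grey floor lies 6 mm above it (nuts begin to slide at about 10 degrees of tilt). The corner at (-x, +y) is cut off at 45 degrees (30 mm off each side); the other three are square
- tote_grip (a point): centre of the tote's bar handle, 89 mm above the tote's underside, axes as the tote's. The bar runs along y over the tote's middle: 18 mm wide (x), 22 mm high (78 to 100 mm above the underside), 146 mm long, free below, its ends on two upright straps on the end walls. Grip it across its 18 mm width
- tote_corner (a point): point on the tote's inner floor at the middle of the cut-off corner's short wall, (-41.5, +56.5, 6) mm in the tote's frame
- tray_nut_mid (a point): centre of the steel hex nut in the pocket tray: 30 mm across flats along its x (flats face +-x and every 60 degrees round), 34 mm across corners along its y, 14 mm high, 35 g. It lies flat in its pocket and stands 9 mm above the tray's top
- nut_a_mid (a point): centre of a hex nut of the same kind lying loose in the tote
- nut_b_mid (a point): centre of the other hex nut lying loose in the tote
- pocket_tray: flat aluminium tray fixed on the machine top, 60 mm (x) by 170 mm (y) by 12 mm high, with three square pockets, 41 mm wide and 5 mm deep, at y = -55, 0 and +55 mm. Origin at the centre of its underside. Each pocket holds one part: the hex nut or one of two bushes
- bush_1: brass flange bush standing in another pocket, leave it: flange 38 mm in diameter, 34 mm high; origin at the centre of its underside
- bush_2: the other brass flange bush in the tray, the same, leave it
- spanner: combination spanner 126 mm long, lying flat to the right of the tote, leave it; origin at the centre of its underside
- screw: black socket cap screw 52 mm long, lying on the right, leave it; origin at the centre of its underside
Things that resemble listed ones, but are neither listed nor needed, are in the scene too. What is shaped like the part that bears tray_nut_mid but blue is not meant.

How it is judged:
By the outcome, as a careful person would: the job done as asked, in the order asked, and still so for the second after the job is handed in, while the arm keeps its last pose, push and grip.
It also fails if it takes over 51 s, if anything falls off the work surface, if the arm or the gripper's body presses on something with over 40 N, if the wrist force passes 120 N, or if a joint passes its speed limit or range.

## Robot

A 7-joint arm with a two-finger parallel gripper is mounted at the origin on a cart in front of the work surface, level with it; the furniture and walls round the work are solid. World frame = base frame: x ahead of the robot, y to its left, z up, the work surface at z = 0. Lengths are in m, angles in degrees, forces in N, time in s.
With the tool pointing down it reaches from about 0.425 to 0.875 m from the base axis. Payload 4.7 kg.
Tool frame: the origin (TCP) lies midway between the tips of the shut fingers; the grasp point (between the pads) lies 19 mm behind it; z points along the fingers, y is the direction in which the jaws open and shut (so a half turn about z gives the same grasp; the last joint's range is limited). The gripper opens to 87 mm and grips with 3 to 60 N. Pads are 19 mm wide; open, the fingers measure 117 mm over their backs; the gripper's body (75 mm by 190 mm) begins 51 mm behind the grasp point.
Start: joints at [-65.827, 18.392, -4.016, 83.108, 1.295, 78.541, -3.26], TCP at [0.258, 0.597, 0.223] pointing down, gripper open.
Joint ranges: [-163.93, 163.93], [-17.29, 119.83], [-79.2, 71.16], [3.27, 140.29], [-89.18, 269.18], [5.43, 117.66], [-154.24, 154.24]. Speed limits (degrees/s): [147.25, 147.25, 180, 180, 180, 180, 180].

## Interface

Orientations are given as [roll, pitch, yaw] about the fixed x, y, z axes, in that order (R = Rz(yaw) Ry(pitch) Rx(roll)).
In Python, from cell import env gives the robot as it stands.
- The arm moves only by the tool apply_moves, never from a script. Its argument "targets" is a list of rows, each a list of 2 entries, a list of its own where there are three numbers: the shift along the world's x, y, z in mm, then the turn, a rotation vector about the world's x, y, z in rad. A call has 1 to 8 rows; each row is the pose to reach, as a shift and turn from the pose commanded when the call began; what a row does not reach only later rows make up. A row lasts 1/10 s, in which the tool goes at most 50 mm and 8.59 degrees, less where a joint would pass 70% of its speed; a pose out of reach is approached as far as the arm can. A call with a gripper value outside its range is refused whole. "hand" is the finger opening in mm, from 0 to 87, set as the call begins (left out, the last holds). The fingers move at their own pace and stop on an object; "squeeze" is the grip in N (left out, the last holds). Time passes only in rows, so rows that repeat a pose let the fingers close. It gives the time, the measured TCP pose, the force and the opening at its end, in the units of the state.
- env.get_obs(): the state, without advancing time (a new reading comes with each control period).
- env.read_camera(name): name is "scene" or "top"; returns a dict with "image" (384x512x3 uint8, red, green, blue), "camera_matrix" (3x3 intrinsics, pixels), "camera_from_world" (4x4, takes a point from world to camera coordinates). Camera axes: x right, y down, z forward; pixel columns grow to the right and rows downward; lengths in m; the calibration is good to about 2 mm. A picture is of the moment at which its call begins. There is no depth.
- env.sign_off(): hands the job in, once; it reports no verdict.
Trained networks look in a picture, given as the dict that the camera call returned (one of the last four; its "shot" number tells which), for a name from the list of things; names that differ only in an ending like _2 or _b are one class to them, and where a whole thing is asked for, a point or a joint stands for the part that bears it (a point fixed in the world has none). Each returns a list of dicts, best first, with "conf" (0 to 1); they miss things now and then, are a little off and sometimes report something else, mostly with a low value. They report only what shows in the picture. A call takes as long as a camera call. They do not tell look-alikes from the thing itself.
- env.regions_of(picture, target): "region" (384x512 bool, what is visible of it) and "rect" ([left, top, right, bottom] in pixels, round what is visible of it).
The state is a dict: "time_s": time; "qpos": joint angles; "joint_velocities": joint speeds; "effort": joint torques, N m; "tool_pos": TCP position; "tool_rot": TCP orientation; "force": force on the tool from outside, world axes, zero at the start; "wrist_torque": the same for the moment, N m; "grip_width": finger opening in m.
Only numpy, scipy, OpenCV 4.12 (cv2) and the standard library are available. Lean on these libraries where they do the work, as an engineer would, in place of code of your own. Each camera call takes 0.05 s, during which the arm holds its last target. There are 200 camera calls.

## Working session

There is one attempt and no reset: what is moved stays moved. The work goes in short steps, Python scripts to look and compute and a tool call to move; the robot and the scene stay as the last step left them, time stands still between calls to the robot, and variables do not carry over. Pictures are saved under pics/ and viewed, about 8 in all and at most 12, crops included, and the job is handed in when it is done.

Besides the shell and the picture viewer there is one more tool, called after "Call:" by a JSON object that holds its "api" and its "payload". apply_moves: Moves the arm, as the interface text tells. Its arguments: {"type":"object","properties":{"targets":{"type":"array","items":{"type":"array"}},"hand":{"type":"number"},"squeeze":{"type":"number"}},"required":["targets"]}

```bash
mkdir -p pics
cat > h.py <<'E'
import numpy as np, cv2
from cell import env
def ray(p,u,v):
    K=np.array(p["camera_matrix"]);T=np.array(p["camera_from_world"]);R=T[:3,:3]
    return -R.T@T[:3,3], R.T@np.linalg.solve(K,[u,v,1.])
def at_z(p,u,v,z):
    o,d=ray(p,u,v); return o+d*(z-o[2])/d[2]
def proj(p,X):
    K=np.array(p["camera_matrix"]);T=np.array(p["camera_from_world"])
    c=T[:3,:3]@np.asarray(X)+T[:3,3]; q=K@c; return q[:2]/q[2]
def save(p,n,box=None,f=1):
    im=p["image"][:,:,::-1]
    if box: im=im[box[1]:box[3],box[0]:box[2]]
    cv2.imwrite("pics/"+n,cv2.resize(im,None,fx=f,fy=f,interpolation=cv2.INTER_CUBIC))
E
python3 - <<'E'
from h import *
a=[]
print(env.get_obs())
for c in("scene","top"):
    p=env.read_camera(c); a.append(p["image"])
    save(p,c+"0.png",f=1.56)
    o,d=ray(p,256,192);print(c,o.round(3),d.round(3))
    for t in("tote","tray_nut_mid","pocket_tray","bush_1","spanner","screw"):
        for r in env.regions_of(p,t):
            ys,xs=np.nonzero(r["region"])
            if len(xs):print(t,round(r["conf"],2),r["rect"],xs.mean().round(1),ys.mean().round(1),at_z(p,xs.mean(),ys.mean(),.014).round(3))
E
```

```text
{'time_s': 0.0, 'qpos': array([-65.82387754,  18.43950134,  -4.01680599,  83.17584553,
         1.29659702,  78.54270598,  -3.26096873]), 'joint_velocities': array([-0.05013538, -0.09245548, -0.00275429,  0.01359106, -0.09745254,
        0.01539323, -0.00421624]), 'effort': array([-3.21633679e-04, -4.91290855e+01, -4.04090155e-01, -3.12527204e+01,
       -6.39306614e-02,  4.39245184e-02,  1.73000572e-04]), 'tool_pos': array([0.25763188, 0.59613681, 0.22144845]), 'tool_rot': array([-1.79887290e+02,  7.07639034e-03,  1.56634215e+02]), 'force': array([-0.02422734,  0.54238601,  0.10074418]), 'wrist_torque': array([-0.03961115,  0.00063113,  0.05263812]), 'grip_width': 0.08695512025307078}
scene [0.311 0.549 0.635] [ 0.392 -0.647 -0.654]
tote 0.75 [259.0, 203.7, 349.5, 297.3] 303.1 254.0 [0.508 0.046 0.014]
tote 0.65 [203.9, 230.2, 222.1, 240.8] 213.3 233.6 [0.691 0.091 0.014]
tray_nut_mid 0.68 [206.8, 226.9, 222.0, 240.0] 212.9 233.7 [0.691 0.092 0.014]
tray_nut_mid 0.65 [297.0, 198.6, 311.8, 212.2] 303.5 205.3 [ 0.569 -0.081  0.014]
tray_nut_mid 0.61 [242.3, 174.9, 258.3, 187.8] 248.8 
[... 598 characters left out ...]
-0.006 -0.993]
tote 0.86 [179.3, 227.4, 275.8, 300.9] 227.6 261.9 [0.506 0.058 0.014]
tray_nut_mid 0.65 [199.5, 155.9, 220.3, 175.3] 209.5 163.4 [0.693 0.093 0.014]
tray_nut_mid 0.54 [300.2, 137.0, 315.6, 156.9] 306.0 146.8 [ 0.725 -0.094  0.014]
pocket_tray 0.67 [191.7, 146.3, 282.8, 180.2] 236.9 163.0 [0.694 0.04  0.014]
bush_1 0.81 [258.3, 153.2, 277.7, 168.9] 266.5 161.0 [ 0.697 -0.017  0.014]
spanner 0.73 [286.8, 271.4, 349.8, 288.8] 319.9 278.9 [ 0.473 -0.115  0.014]
spanner 0.3 [182.4, 224.6, 276.1, 299.5] 227.4 262.2 [0.505 0.058 0.014]
screw 0.49 [309.7, 176.2, 334.2, 185.6] 320.1 181.3 [ 0.657 -0.12   0.014]
screw 0.37 [257.3, 153.0, 276.6, 170.2] 266.5 161.0 [ 0.697 -0.017  0.014]
```

View pics/scene0.png

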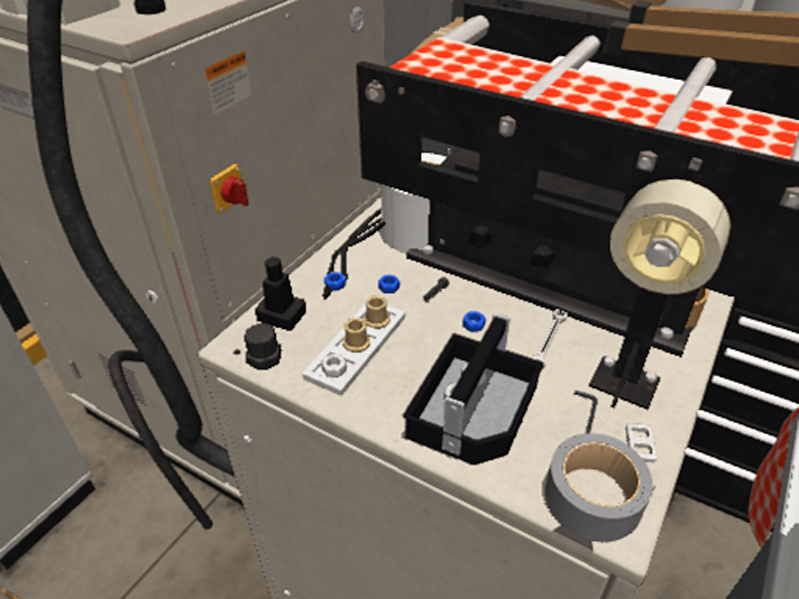

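View pics/top0.png

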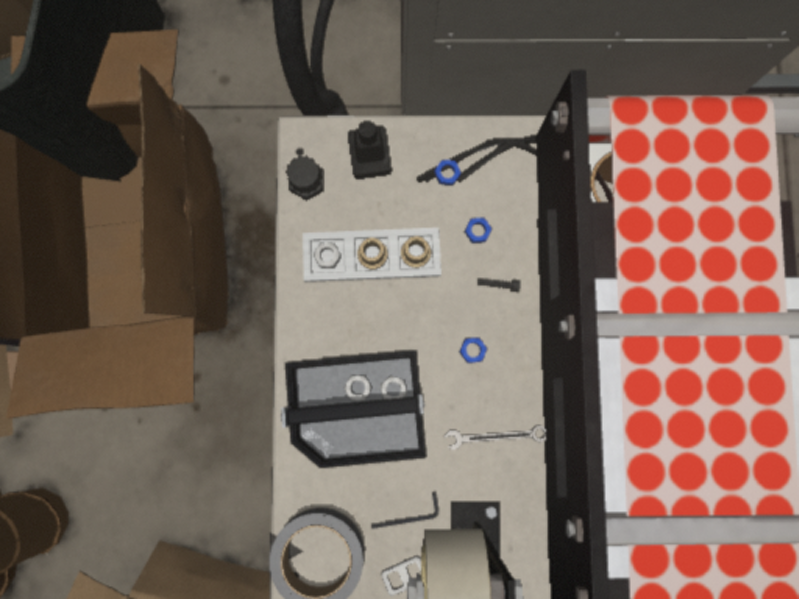

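In `top0` (2 viewed), the nut candidates are:
- Steel nut in the tray, (327,254)
- Blue nuts at (447,172), (478,230) and (473,350)
- Two loose steel nuts in the tote, (357,387) and (393,387)

I choose the steel one in the tray pocket. The tote has its cut corner at lower left, around (308,446).

```bash
cat >> h.py <<'E'
from scipy.optimize import minimize
from scipy.spatial.transform import Rotation as Ro
def pent(z): return [(60,-75,z),(60,75,z),(-30,75,z),(-60,45,z),(-60,-75,z)]
def box(x,y,z0,z1): return [(a*x,b*y,z) for a in(-1,1) for b in(-1,1) for z in(z0,z1)]
TOTE=[pent(0)+pent(42),box(9,73,78,100)]+[[(a*9,s*b,z) for a in(-1,1) for b in(72,77) for z in(20,100)] for s in(-1,1)]
def hexa(z): return [(17.2*np.sin(k*np.pi/3),17.2*np.cos(k*np.pi/3),z) for k in range(6)]
NUT=[hexa(-7)+hexa(7)]
def sil(p,parts,x,y,z,yaw,S=4):
    m=np.zeros((384*S,512*S),np.uint8);c,s=np.cos(yaw),np.sin(yaw)
    for q in parts:
        q=np.array(q)/1000;w=np.c_[c*q[:,0]-s*q[:,1]+x,s*q[:,0]+c*q[:,1]+y,q[:,2]+z]
        u=np.array([proj(p,k) for k in w]);cv2.fillConvexPoly(m,cv2.convexHull((u*S+S/2-.5).round().astype(np.int32)),1)
    return m
def fit(obs,parts,x0,z,yaws):
    M=[(p,cv2.resize(r.astype(np.uint8),None,fx=4,fy=4,interpolation=cv2.INTER_NEAREST)) for p,r in obs]
    def f(v):
        t=0
        for p,r in M:
            m=sil(p,parts,v[0],v[1],z,v[2]);t-=(m&r).sum()/(m|r).sum()
        return t/len(M)
    best=min((minimize(f,[*x0,y],method="Nelder-Mead",options=dict(initial_simplex=[[x0[0]+a,x0[1]+b,y+c] for a,b,c in((0,0,0),(.01,0,0),(0,.01,0),(0,0,.15))],maxiter=80)) for y in yaws),key=lambda r:r.fun)
    return best.x[0],best.x[1],np.degrees(best.x[2]),-best.fun
E
python3 - <<'E'
from h import *
P=[env.read_camera(c) for c in("scene","top")]
def near(p,t,x,y,z,rad):
    for r in env.regions_of(p,t):
        v,u=np.nonzero(r["region"])
        if len(u) and np.hypot(*(at_z(p,u.mean(),v.mean(),z)[:2]-[x,y]))<rad: return (p,r["region"])
to=[near(p,"tote",.507,.052,.02,.04) for p in P]
nu=[near(p,"tray_nut_mid",.69,.092,.014,.02) for p in P]
tr=[near(p,"pocket_tray",.69,.05,.01,.04) for p in P]
for n,o,m,x,z,ys in(("tote",to,TOTE,(.507,.052),0,(0,.1)),("nut",nu,NUT,(.692,.092),.014,(-.3,0,.3)),("tray",tr,[box(30,85,0,12)],(.69,.04),0,(0,))):
    for oo in(o,o[:1],o[1:]):
        oo=[k for k in oo if k]
        if oo: print(n,len(oo),np.round(fit(oo,m,x,z,ys),4))
    
p=P[1]
a=cv2.resize(p["image"][140:190,185:260,::-1],None,fx=8,fy=8,interpolation=cv2.INTER_CUBIC)
q=P[0]; b=cv2.resize(q["image"][210:255,185:235,::-1],None,fx=4,fy=4,interpolation=cv2.INTER_CUBIC)
cv2.imwrite("pics/nut.png",np.hstack([a,np.pad(b,((0,400-b.shape[0]),(0,0),(0,0)))]))
E
```

```text
tote 2 [0.5044 0.0545 3.9381 0.9155]
tote 1 [0.5038 0.0544 4.0017 0.9556]
tote 1 [0.505  0.0549 5.3415 0.8786]
nut 2 [ 0.6928  0.092  -6.4767  0.7747]
nut 1 [  0.6899   0.092  -10.475    0.8416]
nut 1 [ 0.6939  0.0923 -2.8751  0.7802]
tray 2 [0.6952 0.0377 2.3624 0.6237]
tray 1 [0.6925 0.0368 2.1226 0.5456]
tray 1 [0.6958 0.0376 2.1214 0.7386]
```

View pics/nut.png

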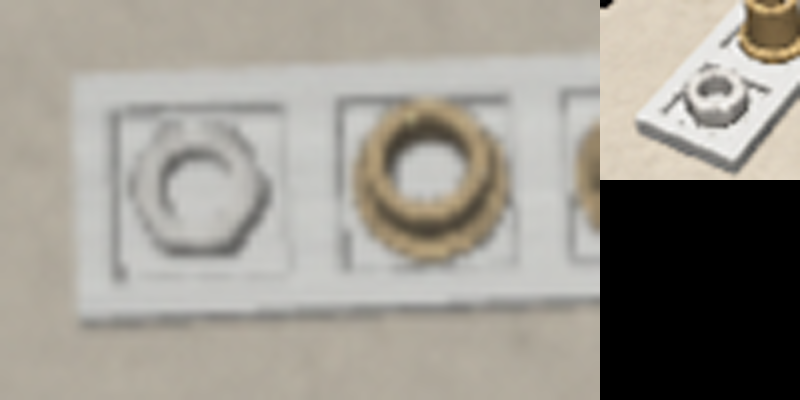

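The crop (3 viewed) confirms the steel hex nut in the +y pocket. It is centred near top pixel (210,163) with its flats facing world ±x. I'll grip it along x with tool yaw about 92°.

Call:
{"api": "apply_moves", "payload": {"targets": [[[218,-253,-30],[0,0,-0.57]],[[218,-253,-30],[0,0,-0.57]],[[218,-253,-30],[0,0,-0.57]],[[218,-253,-30],[0,0,-0.57]],[[218,-253,-30],[0,0,-0.57]],[[218,-253,-30],[0,0,-0.57]],[[435,-505,-63],[0,0,-1.1275]],[[435,-505,-63],[0,0,-1.1275]]], "hand": 60, "squeeze": 25}}

```text
time_s: 1.9
tool_pos: [0.5189, 0.2933, 0.1862]
tool_rot: [179.9, -0.0, 106.5]
force: [0.3, 0.0, -0.5]
grip_width: 0.0597
```

Call:
{"api": "apply_moves", "payload": {"targets": [[[160,-184,-30],[0,0,-0.253]],[[160,-184,-30],[0,0,-0.253]],[[160,-184,-30],[0,0,-0.253]],[[160,-184,-30],[0,0,-0.253]],[[160,-184,-30],[0,0,-0.253]],[[160,-184,-30],[0,0,-0.253]],[[160,-184,-30],[0,0,-0.253]],[[160,-184,-30],[0,0,-0.253]]]}}

```text
time_s: 2.7
tool_pos: [0.6773, 0.1128, 0.1559]
tool_rot: [-180.0, -0.1, 92.4]
force: [-0.6, 0.5, -1.0]
grip_width: 0.0601
```

Call:
{"api": "apply_moves", "payload": {"targets": [[[16,-21,-40],[0,0,0]],[[16,-21,-80],[0,0,0]],[[16,-21,-100],[0,0,0]],[[16,-21,-100],[0,0,0]],[[16,-21,-100],[0,0,0]]]}}

```text
time_s: 3.2
tool_pos: [0.6937, 0.092, 0.0568]
tool_rot: [180.0, -0.1, 92.4]
force: [0.4, 0.1, 0.2]
grip_width: 0.0602
```

Run:
```python
from h import *
s=env.read_camera("scene");t=env.read_camera("top")
a=cv2.resize(s["image"][150:270,165:285,::-1],None,fx=3.3,fy=3.3);b=cv2.resize(t["image"][110:230,165:285,::-1],None,fx=3.3,fy=3.3)
cv2.imwrite("pics/app.png",np.hstack([a,b]));o=env.get_obs();print(o["tool_pos"],o["tool_rot"],o["qpos"].round(1))
```

```text
[0.69511533 0.09133261 0.05853149] [ 1.79779912e+02 -5.49457392e-02  9.23857430e+01] [-25.1  31.8  21.3  86.1 -12.3  64.2   1. ]
```

View pics/app.png

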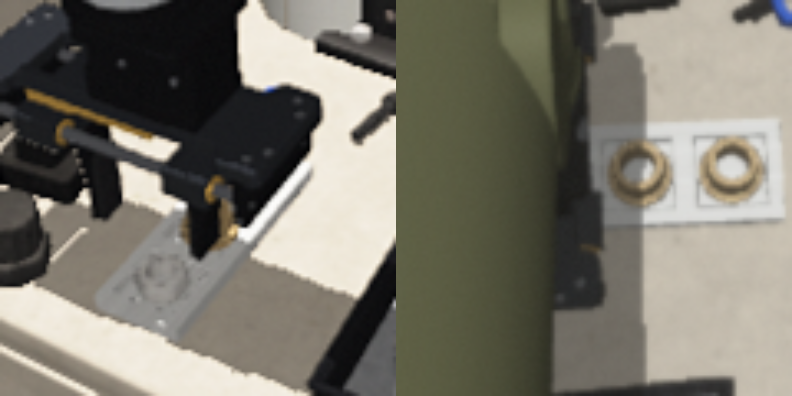

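The crop (4 viewed) shows the gripper over the tray with the nut at (160,280), between the fingers. The black switch stands near the body's far end, so I'll check its height and position before going lower.

Run:
```python
from h import *
s=env.read_camera("scene");t=env.read_camera("top")
for A,B in(((273,262),(367,130)),((262,328),(303,168))):
    o1,d1=ray(s,A[0]/1.5625,A[1]/1.5625);o2,d2=ray(t,B[0]/1.5625,B[1]/1.5625)
    k=np.linalg.lstsq(np.c_[d1,-d2],o2-o1,rcond=None)[0];print((o1+d1*k[0]).round(3),(o2+d2*k[1]).round(3))
for B in((350,178),(391,178),(350,135),(391,128)):print(at_z(t,B[0]/1.5625,B[1]/1.5625,.01).round(3))
P=[env.get_obs()["tool_pos"] for _ in range(3)];print(P)
```

```text
[0.821 0.039 0.099] [0.824 0.04  0.099]
[0.785 0.114 0.054] [0.792 0.118 0.057]
[0.792 0.065 0.01 ]
[0.792 0.013 0.01 ]
[0.849 0.065 0.01 ]
[0.857 0.013 0.01 ]
[array([0.69507957, 0.09071697, 0.05835807]), array([0.69507957, 0.09071697, 0.05835807]), array([0.69507957, 0.09071697, 0.05835807])]
```

Call:
{"api": "apply_moves", "payload": {"targets": [[[-1,1,-20],[0,0,0]],[[-1,1,-35],[0,0,0]],[[-1,1,-42],[0,0,0]],[[-1,1,-43],[0,0,0]],[[-1,1,-43],[0,0,0]]]}}

```text
time_s: 3.9
tool_pos: [0.6931, 0.0909, 0.0132]
tool_rot: [180.0, 0.0, 92.3]
force: [-0.2, -0.5, 0.1]
grip_width: 0.0602
```

Call:
{"api": "apply_moves", "payload": {"targets": [[[0,0,0],[0,0,0]],[[0,0,0],[0,0,0]],[[0,0,0],[0,0,0]],[[0,0,0],[0,0,0]],[[0,0,0],[0,0,0]],[[0,0,0],[0,0,0]]], "hand": 20}}

```text
time_s: 4.5
tool_pos: [0.6928, 0.091, 0.0131]
tool_rot: [180.0, 0.0, 92.3]
force: [0.6, -0.7, 0.6]
grip_width: 0.0292
```

Call:
{"api": "apply_moves", "payload": {"targets": [[[0,0,30],[0,0,0]],[[0,0,70],[0,0,0]],[[0,0,110],[0,0,0]],[[0,0,150],[0,0,0]],[[0,0,165],[0,0,-0.1]],[[0,0,165],[0,0,-0.2]],[[0,0,165],[0,0,-0.2]],[[0,0,165],[0,0,-0.2]]]}}

```text
time_s: 5.3
tool_pos: [0.6923, 0.091, 0.1773]
tool_rot: [-179.9, 0.0, 81.0]
force: [-0.2, 0.6, -1.4]
grip_width: 0.029
```

Call:
{"api": "apply_moves", "payload": {"targets": [[[-30,-6,0],[0,0,-0.14]],[[-60,-12,0],[0,0,-0.28]],[[-90,-18,0],[0,0,-0.42]],[[-120,-24,0],[0,0,-0.56]],[[-150,-30,0],[0,0,-0.7]],[[-180,-36,0],[0,0,-0.84]],[[-205,-42,0],[0,0,-0.98]],[[-220,-44,0],[0,0,-1.12]]]}}

```text
time_s: 6.1
tool_pos: [0.4705, 0.0463, 0.1772]
tool_rot: [-180.0, 0.1, 16.4]
force: [-0.3, -0.5, 0.2]
grip_width: 0.0293
```

Call:
{"api": "apply_moves", "payload": {"targets": [[[0,0,0],[0,0,-0.12]],[[0,0,0],[0,0,-0.22]],[[0,0,0],[0,0,-0.22]],[[0,0,0],[0,0,-0.22]]]}}

```text
time_s: 6.5
tool_pos: [0.4725, 0.0468, 0.1776]
tool_rot: [180.0, 0.0, 4.2]
force: [0.1, 0.4, -0.9]
grip_width: 0.0291
```

Run:
```python
from h import *
s=env.read_camera("scene");t=env.read_camera("top")
a=cv2.resize(s["image"][130:310,230:390,::-1],None,fx=2.5,fy=2.5);b=cv2.resize(t["image"][170:350,140:300,::-1],None,fx=2.5,fy=2.5)
cv2.imwrite("pics/drop.png",np.hstack([a,b]));o=env.get_obs();print(o["tool_pos"],o["tool_rot"],o["qpos"].round(1),o["grip_width"])
for c,p in(("s",s),("t",t)):
  for n in("tote","tray_nut_mid"):
    for r in env.regions_of(p,n):
      print(c,n,round(r["conf"],2),r["rect"])
```

```text
[0.47268548 0.04684374 0.17767059] [1.79974429e+02 3.53672031e-02 4.18214344e+00] [-40.6  -2.6  31.2 111.6   1.4  70.7 -95.7] 0.028975900096226824
s tote 0.88 [257.6, 200.8, 348.0, 297.2]
s tray_nut_mid 0.57 [243.2, 177.5, 255.7, 188.6]
s tray_nut_mid 0.49 [295.1, 199.5, 309.7, 210.4]
t tote 0.63 [180.0, 227.2, 274.2, 293.8]
t tray_nut_mid 0.64 [280.3, 101.6, 299.1, 122.9]
t tray_nut_mid 0.62 [298.6, 141.0, 312.4, 155.8]
t tray_nut_mid 0.6 [297.6, 216.7, 312.6, 232.5]
```

View pics/drop.png

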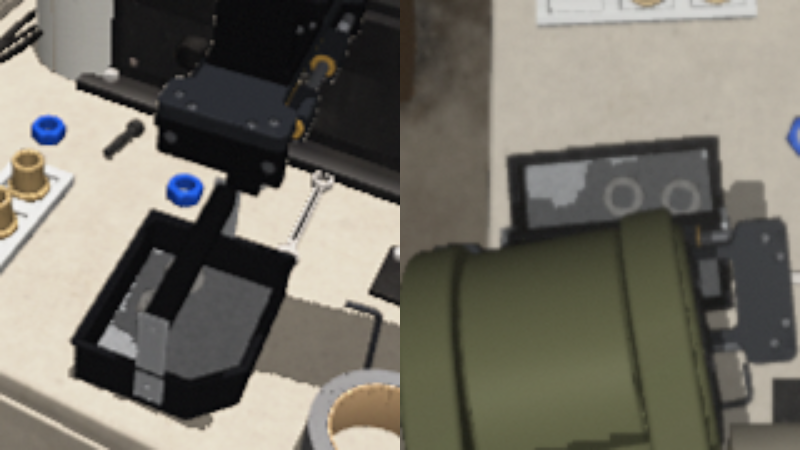

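Run:
```python
from h import *
s=env.read_camera("scene")
o=env.get_obs();T=o["tool_pos"]
for d in((0,0,0),(0,0,.019),(0,.095,.07),(0,-.095,.07)):print(proj(s,T+np.array(d)))
save(s,"drop2.png",f=1.56)
```

```text
[328.67569238 197.89778398]
[329.97944089 189.23687739]
[307.23446834 199.257041  ]
[355.54552991 135.57967965]
```

View pics/drop2.png

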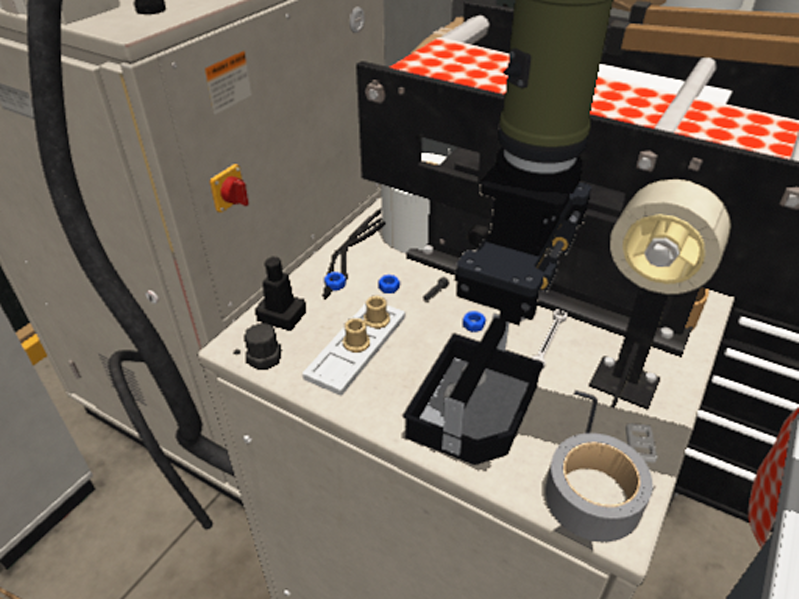

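View 6: the pocket is empty and the gripper is above the tote's −x half. I'll check where the reel post stands before lowering.

Run:
```python
from h import *
s=env.read_camera("scene");t=env.read_camera("top");k=1.5625
for c in((590,385),(620,365),(660,380),(640,405)):print("base",at_z(s,c[0]/k,c[1]/k,.005).round(3))
for B in((451,502),(499,502)):print("topbase",at_z(t,B[0]/k,B[1]/k,.005).round(3))
for A,B in(((612,240),(424,570)),((730,235),(487,570)),((665,182),(455,532))):
    o1,d1=ray(s,A[0]/k,A[1]/k);o2,d2=ray(t,B[0]/k,B[1]/k)
    q=np.linalg.lstsq(np.c_[d1,-d2],o2-o1,rcond=None)[0];print("spool",(o1+d1*q[0]).round(3),(o2+d2*q[1]).round(3))
```

```text
base [ 0.389 -0.057  0.005]
base [ 0.366 -0.112  0.005]
base [ 0.313 -0.112  0.005]
base [ 0.324 -0.057  0.005]
topbase [ 0.395 -0.056  0.005]
topbase [ 0.395 -0.113  0.005]
spool [ 0.4   -0.006  0.263] [ 0.376 -0.014  0.268]
spool [ 0.3   -0.078  0.261] [ 0.37  -0.07   0.245]
spool [ 0.372 -0.046  0.317] [ 0.414 -0.038  0.309]
```

Call:
{"api": "apply_moves", "payload": {"targets": [[[0,0,-35],[0,0,0]],[[0,0,-70],[0,0,0]],[[0,0,-105],[0,0,0]],[[0,0,-125],[0,0,0]],[[0,0,-132],[0,0,0]],[[0,0,-132],[0,0,0]],[[0,0,-132],[0,0,0]]]}}

```text
time_s: 7.65
tool_pos: [0.4739, 0.0471, 0.0471]
tool_rot: [-180.0, -0.1, 4.1]
force: [0.2, -0.6, -0.4]
grip_width: 0.0291
```

Call:
{"api": "apply_moves", "payload": {"targets": [[[0,0,0],[0,0,0]],[[0,0,0],[0,0,0]],[[0,0,0],[0,0,0]],[[0,0,0],[0,0,0]],[[0,0,0],[0,0,0]]], "hand": 46}}

```text
time_s: 8.15
tool_pos: [0.4729, 0.047, 0.0462]
tool_rot: [-180.0, -0.0, 4.1]
force: [0.3, -0.3, -0.7]
grip_width: 0.0457
```

Call:
{"api": "apply_moves", "payload": {"targets": [[[0,0,35],[0,0,0]],[[0,0,70],[0,0,0]],[[0,0,110],[0,0,0]],[[0,0,150],[0,0,0]],[[32,8,150],[0,0,0.14]],[[32,8,150],[0,0,0.28]],[[32,8,150],[0,0,0.42]],[[32,8,150],[0,0,0.56]]]}}

```text
time_s: 8.95
tool_pos: [0.5048, 0.0549, 0.1959]
tool_rot: [180.0, 0.0, 36.5]
force: [-0.1, -0.6, 0.8]
grip_width: 0.0459
```

Call:
{"api": "apply_moves", "payload": {"targets": [[[0,0,0],[0,0,0.14]],[[0,0,0],[0,0,0.28]],[[0,0,0],[0,0,0.42]],[[0,0,0],[0,0,0.56]],[[0,0,0],[0,0,0.7]],[[0,0,0],[0,0,0.84]],[[0,0,0],[0,0,1.0]],[[0,0,0],[0,0,1.0]]]}}

```text
time_s: 9.75
tool_pos: [0.5047, 0.0549, 0.1959]
tool_rot: [-180.0, 0.0, 93.5]
force: [0.6, -0.6, 1.3]
grip_width: 0.0457
```

Run:
```python
from h import *
s=env.read_camera("scene");t=env.read_camera("top")
for r in env.regions_of(s,"tote")[:1]:print(r["rect"],np.round(fit([(s,r["region"])],TOTE,(.504,.055),0,(.07,)),4))
for p in(s,t):
  for r in env.regions_of(p,"nut_a_mid"):print("nut",round(r["conf"],2),r["rect"])
a=cv2.resize(s["image"][130:310,230:390,::-1],None,fx=2.5,fy=2.5);b=cv2.resize(t["image"][170:350,140:300,::-1],None,fx=2.5,fy=2.5)
cv2.imwrite("pics/grip.png",np.hstack([a,b]));o=env.get_obs();print(o["tool_pos"],o["tool_rot"],o["qpos"].round(1))
```

```text
[257.9, 203.9, 348.8, 299.7] [0.5025 0.0561 4.4904 0.9059]
nut 0.39 [252.8, 244.2, 258.2, 252.8]
[0.50478614 0.05495643 0.19595361] [1.79997034e+02 2.82127984e-03 9.33309470e+01] [-40.3   1.3  31.8 106.2  -0.7  72.7  -5. ]
```

View pics/grip.png

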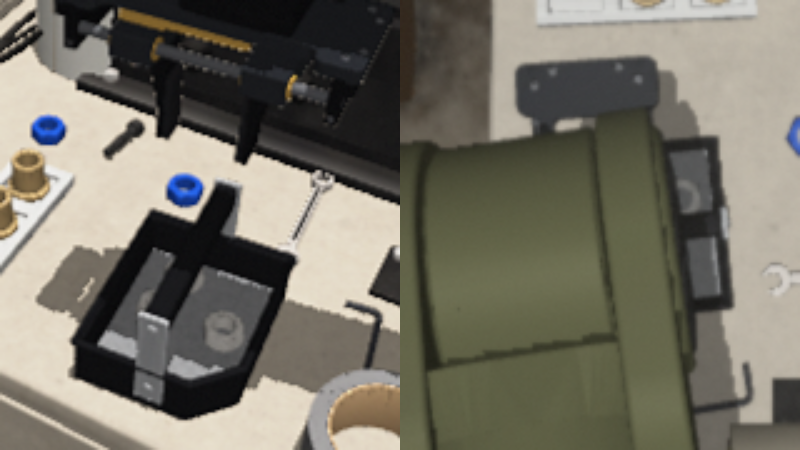

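View 7: the third nut lies in the tote's −x half, at (225,330) in the scene crop. The tote hasn't moved and the fingers are above the bar.

Call:
{"api": "apply_moves", "payload": {"targets": [[[-1,0,-35],[0,0,0.01]],[[-1,0,-70],[0,0,0.01]],[[-1,0,-100],[0,0,0.01]],[[-1,0,-120],[0,0,0.01]],[[-1,0,-126],[0,0,0.01]],[[-1,0,-126],[0,0,0.01]],[[-1,0,-126],[0,0,0.01]]]}}

```text
time_s: 10.7
tool_pos: [0.5047, 0.0551, 0.0711]
tool_rot: [179.9, -0.0, 94.0]
force: [0.4, -0.3, 0.2]
grip_width: 0.0459
```

Call:
{"api": "apply_moves", "payload": {"targets": [[[0,0,0],[0,0,0]],[[0,0,0],[0,0,0]],[[0,0,0],[0,0,0]],[[0,0,0],[0,0,0]],[[0,0,0],[0,0,0]],[[0,0,0],[0,0,0]],[[0,0,0],[0,0,0]]], "hand": 0, "squeeze": 60}}

```text
time_s: 11.4
tool_pos: [0.5043, 0.055, 0.0703]
tool_rot: [179.9, -0.0, 94.0]
force: [0.4, 0.8, 1.5]
grip_width: 0.0176
```

Call:
{"api": "apply_moves", "payload": {"targets": [[[0,0,8],[0,0,0]],[[0,0,20],[0,0,0]],[[0,0,40],[0,0,0]],[[5,5,60],[0,0,0]],[[15,10,80],[0,0,0]],[[25,15,100],[0,0,0]],[[32,20,110],[0,0,0]],[[35,22,115],[0,0,0]]]}}

```text
time_s: 12.2
tool_pos: [0.5394, 0.0775, 0.1863]
tool_rot: [179.9, -0.0, 94.0]
force: [-0.6, -1.3, -5.0]
grip_width: 0.0174
```

Call:
{"api": "apply_moves", "payload": {"targets": [[[10,8,18],[0,0,0]],[[20,15,36],[0,0,0]],[[28,22,54],[0,0,0]],[[34,27,70],[0,0,0]],[[38,29,80],[0,0,0]],[[40,30,85],[0,0,0]],[[40,30,85],[0,0,0]]]}}

```text
time_s: 12.9
tool_pos: [0.5787, 0.1066, 0.2699]
tool_rot: [-180.0, 0.0, 94.0]
force: [1.1, -0.6, -5.6]
grip_width: 0.0171
```

Call:
{"api": "apply_moves", "payload": {"targets": [[[0,0,0],[-0.02,-0.023,0]],[[0,0,0],[-0.04,-0.046,0]],[[0,0,0],[-0.06,-0.069,0]],[[0,0,0],[-0.08,-0.092,0]],[[0,0,0],[-0.1,-0.115,0]],[[0,0,0],[-0.12,-0.138,0]],[[0,0,0],[-0.14,-0.161,0]],[[0,0,0],[-0.16,-0.184,0]]]}}

```text
time_s: 13.7
tool_pos: [0.5775, 0.1063, 0.2686]
tool_rot: [170.1, 9.9, 93.1]
force: [-0.7, -0.2, -4.7]
grip_width: 0.0171
```

Call:
{"api": "apply_moves", "payload": {"targets": [[[0,0,0],[-0.02,-0.023,0]],[[0,0,0],[-0.04,-0.046,0]],[[0,0,0],[-0.06,-0.069,0]],[[0,0,0],[-0.08,-0.092,0]],[[0,0,0],[-0.1,-0.115,0]],[[0,0,0],[-0.12,-0.138,0]],[[0,0,0],[-0.14,-0.161,0]],[[0,0,0],[-0.16,-0.184,0]]]}}

```text
time_s: 14.5
tool_pos: [0.5773, 0.1062, 0.2683]
tool_rot: [159.6, 19.4, 90.4]
force: [0.1, 0.5, -4.9]
grip_width: 0.0178
```

Call:
{"api": "apply_moves", "payload": {"targets": [[[0,0,0],[0,0,0]],[[0,0,0],[0,0,0]],[[0,0,0],[0,0,0]],[[0,0,0],[0,0,0]],[[0,0,0],[0,0,0]],[[0,0,0],[0,0,0]],[[0,0,0],[0,0,0]],[[0,0,0],[0,0,0]]]}}

```text
time_s: 15.3
tool_pos: [0.5788, 0.1069, 0.27]
tool_rot: [159.4, 19.4, 90.5]
force: [-0.2, -1.1, -5.1]
grip_width: 0.0174
```

Run:
```python
from h import *
s=env.read_camera("scene");t=env.read_camera("top");o=env.get_obs()
R=Ro.from_euler("xyz",o["tool_rot"],degrees=True).as_matrix();T=o["tool_pos"]
print(T.round(3),o["tool_rot"].round(1),o["qpos"].round(1),o["grip_width"],o["force"].round(1),"tilt",np.degrees(np.arccos(-R[2,2])).round(1))
# tote frame: z=-tool z, x=tool y (jaw) sign so world x>0
z=-R[:,2];x=R[:,1]*np.sign(R[0,1]);y=np.cross(z,x);g=T-R[:,2]*.019
for n,p in(("s",s),("t",t)):
  for q in((-41.5,56.5,6),(-60,45,42),(-30,75,42),(60,75,42),(60,-75,42),(-60,-75,42)):
    X=g+np.c_[x,y,z]@(np.array(q)-[0,0,89])/1000;print(n,q,X.round(3),proj(p,X).round(0))
a=cv2.resize(s["image"][100:310,200:390,::-1],None,fx=2.1,fy=2.1);b=cv2.resize(t["image"][100:310,130:300,::-1],None,fx=2.1,fy=2.1)
cv2.imwrite("pics/tilt.png",np.hstack([a,b]))
```

```text
[0.579 0.107 0.27 ] [159.4  19.4  90.5] [-53.3  -0.8  24.1 104.5  28.6  68.7 -34. ] 0.0175648446062029 [ 0.2 -0.1 -5.1] tilt 27.9
s (-41.5, 56.5, 6) [0.562 0.135 0.181] [255. 209.]
s (-60, 45, 42) [0.532 0.133 0.21 ] [273. 201.]
s (-30, 75, 42) [0.56  0.165 0.21 ] [246. 207.]
s (60, 75, 42) [0.644 0.177 0.24 ] [195. 177.]
s (60, -75, 42) [0.645 0.035 0.29 ] [244. 108.]
s (-60, -75, 42) [0.533 0.02  0.25 ] [306. 143.]
t (-41.5, 56.5, 6) [0.562 0.135 0.181] [172. 228.]
t (-60, 45, 42) [0.532 0.133 0.21 ] [170. 247.]
t (-30, 75, 42) [0.56  0.165 0.21 ] [149. 228.]
t (60, 75, 42) [0.644 0.177 0.24 ] [138. 169.]
t (60, -75, 42) [0.645 0.035 0.29 ] [234. 162.]
t (-60, -75, 42) [0.533 0.02  0.25 ] [246. 245.]
```

View pics/tilt.png

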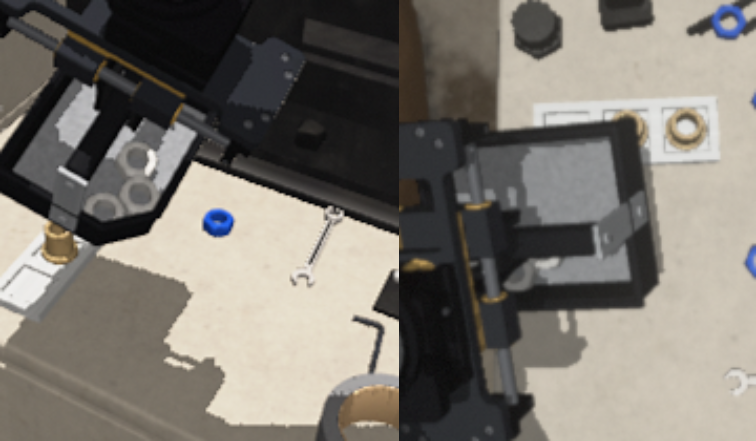

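View 8: all three nuts are together at the cut-corner end, at scene crop (103,207), (140,193) and (138,160). I'll work out where they are in the tote frame.

Run:
```python
from h import *
s=env.read_camera("scene");o=env.get_obs()
R=Ro.from_euler("xyz",o["tool_rot"],degrees=True).as_matrix();T=o["tool_pos"]
z=-R[:,2];x=R[:,1]*np.sign(R[0,1]);y=np.cross(z,x);g=T-R[:,2]*.019;B=np.c_[x,y,z]
def loc(u,v,h):
    c,d=ray(s,u,v);c=B.T@(c-g)*1000+[0,0,89];d=B.T@d;return c+d*(h-c[2])/d[2]
for n in((103,207),(140,193),(138,160)):
    q=loc(n[0]/2.1+200,n[1]/2.1+100,15);print(n,q.round(0),"from corner",np.hypot(*(q[:2]-[-41.5,56.5])).round(0))
for r in env.regions_of(s,"nut_a_mid"):
    v,u=np.nonzero(r["region"])
    if len(u):print(round(r["conf"],2),r["rect"],loc(u.mean(),v.mean(),15).round(0))
for r in env.regions_of(s,"tote")[:1]:print("tote",r["rect"])
print("corners seen: down-dir",(B.T@[0,0,-1]).round(2))
save(s,"close.png",(195,120,305,225),7)
```

```text
(103, 207) [-25.  50.  15.] from corner 18.0
(140, 193) [-43.  25.  15.] from corner 32.0
(138, 160) [-29.   1.  15.] from corner 57.0
0.76 [251.3, 166.8, 274.3, 188.3] [-27.   2.  15.]
tote [193.1, 130.7, 303.1, 218.3]
corners seen: down-dir [-0.33  0.33 -0.88]
```

View pics/close.png

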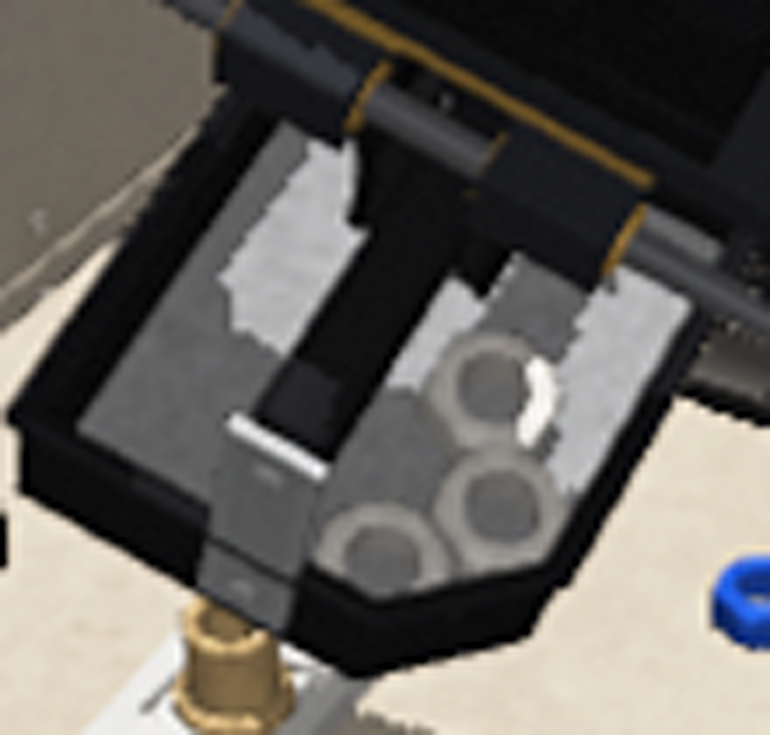

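View 9: two nuts sit on the cut wall, but the third hangs up behind the second, at about (−28, 1) mm in the tote frame and 57 mm from the corner point. Swinging the tilt towards +y and back should drop it into the notch between the other two.

Run:
```python
from h import *
def tilt(dx,dy,th):
    d=np.array([dx,dy])/np.hypot(dx,dy);c,s=np.cos(np.radians(4.2)),np.sin(np.radians(4.2))
    d=np.array([c*d[0]-s*d[1],s*d[0]+c*d[1]]);return Ro.from_rotvec(np.radians(th)*np.array([-d[1],d[0],0]))
A=tilt(-1,1,27.9);B=tilt(.25,1,28);C=tilt(-1,1,32)
print((B*A.inv()).as_rotvec().round(3),(C*B.inv()).as_rotvec().round(3))
```

```text
[-0.158  0.439 -0.101] [ 0.11  -0.49   0.116]
```

Call:
{"api": "apply_moves", "payload": {"targets": [[[0,0,0],[-0.02,0.055,-0.0125]],[[0,0,0],[-0.04,0.11,-0.025]],[[0,0,0],[-0.06,0.165,-0.038]],[[0,0,0],[-0.08,0.22,-0.05]],[[0,0,0],[-0.1,0.275,-0.063]],[[0,0,0],[-0.12,0.33,-0.075]],[[0,0,0],[-0.14,0.385,-0.088]],[[0,0,0],[-0.158,0.439,-0.101]]]}}

```text
time_s: 16.35
tool_pos: [0.5796, 0.1079, 0.2699]
tool_rot: [-172.6, 27.2, 95.9]
force: [0.0, -1.0, -5.8]
grip_width: 0.0176
```

Call:
{"api": "apply_moves", "payload": {"targets": [[[0,0,0],[0,0,0]],[[0,0,0],[0,0,0]],[[0,0,0],[0,0,0]],[[0,0,0],[0,0,0]]]}}

```text
time_s: 16.75
tool_pos: [0.5786, 0.107, 0.2705]
tool_rot: [-172.8, 27.1, 95.8]
force: [0.2, 0.3, -5.2]
grip_width: 0.0173
```

Call:
{"api": "apply_moves", "payload": {"targets": [[[0,0,0],[0.014,-0.06,0.0145]],[[0,0,0],[0.028,-0.122,0.029]],[[0,0,0],[0.041,-0.184,0.044]],[[0,0,0],[0.055,-0.245,0.058]],[[0,0,0],[0.07,-0.306,0.073]],[[0,0,0],[0.083,-0.368,0.087]],[[0,0,0],[0.097,-0.43,0.102]],[[0,0,0],[0.11,-0.49,0.116]]]}}

```text
time_s: 17.55
tool_pos: [0.5779, 0.1063, 0.2702]
tool_rot: [156.0, 21.9, 89.3]
force: [-0.3, -1.0, -6.1]
grip_width: 0.0173
```

Call:
{"api": "apply_moves", "payload": {"targets": [[[0,0,0],[0,0,0]],[[0,0,0],[0,0,0]],[[0,0,0],[0,0,0]],[[0,0,0],[0,0,0]],[[0,0,0],[0,0,0]],[[0,0,0],[0,0,0]]]}}

```text
time_s: 18.15
tool_pos: [0.579, 0.1069, 0.2699]
tool_rot: [156.2, 22.0, 89.3]
force: [-0.7, 0.2, -5.1]
grip_width: 0.0176
```

```bash
cat > loc.py <<'E'
from h import *
import sys
s=env.read_camera("scene");o=env.get_obs()
R=Ro.from_euler("xyz",o["tool_rot"],degrees=True).as_matrix();T=o["tool_pos"]
z=-R[:,2];x=R[:,1]*np.sign(R[0,1]);y=np.cross(z,x);g=T-R[:,2]*.019;B=np.c_[x,y,z]
print(T.round(3),o["tool_rot"].round(1),o["qpos"].round(1),o["grip_width"],o["force"].round(1),"down",(B.T@[0,0,-1]).round(2))
def loc(u,v,h):
    c,d=ray(s,u,v);c=B.T@(c-g)*1000+[0,0,89];d=B.T@d;return c+d*(h-c[2])/d[2]
im=s["image"][115:225,195:305,::-1]
cv2.imwrite("pics/"+sys.argv[1],cv2.resize(im,None,fx=5.4,fy=5.4,interpolation=cv2.INTER_CUBIC))
# rectified floor view at z=15mm plane, 4 px/mm for measuring
g2=np.array([[x_,y_] for x_ in(-60,60) for y_ in(-75,75)],float)
px=np.float32([proj(s,g+B@(np.array([a,b,15.])-[0,0,89])/1000) for a,b in g2])
H=cv2.getPerspectiveTransform(px,np.float32([[ (75-b)*4,(60-a)*4] for a,b in g2]))
cv2.imwrite("pics/r_"+sys.argv[1],cv2.warpPerspective(s["image"][:,:,::-1],H,(600,480)))
for t in env.regions_of(s,"nut_a_mid"):
    v,u=np.nonzero(t["region"])
    if len(u):print(round(t["conf"],2),t["rect"],loc(u.mean(),v.mean(),15).round(0))
E
python3 loc.py fin.png
```

```text
[0.579 0.107 0.27 ] [156.2  22.   89.3] [-56.2  -1.5  24.3 106.6  33.8  68.2 -38.9] 0.017557135884334343 [-0.9  0.4 -5.7] down [-0.37  0.38 -0.85]
0.63 [252.1, 165.2, 271.9, 182.0] [-26.   2.  15.]
0.27 [219.7, 205.1, 238.1, 226.1] [-12.  94.  15.]
```

View pics/r_fin.png

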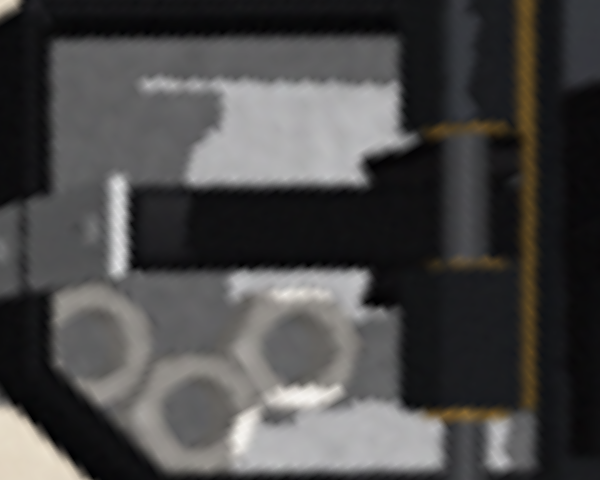

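```bash
cat >> h.py <<'E'
def tilt(dx,dy,th):
    d=np.array([dx,dy])/np.hypot(dx,dy);c,s=np.cos(np.radians(4.2)),np.sin(np.radians(4.2))
    d=np.array([c*d[0]-s*d[1],s*d[0]+c*d[1]]);return Ro.from_rotvec(np.radians(th)*np.array([-d[1],d[0],0]))
E
cat >> loc.py <<'E'
g_=cv2.medianBlur(cv2.cvtColor(cv2.imread("pics/r_"+sys.argv[1]),cv2.COLOR_BGR2GRAY),7)
c=cv2.HoughCircles(g_,cv2.HOUGH_GRADIENT,1,80,param1=60,param2=18,minRadius=48,maxRadius=70)
if c is not None:
    for u,v,r in c[0][:7]:print("circ x,y",(60-v/4).round(0),(75-u/4).round(0),r)
E
python3 loc.py a.png
python3 - <<'E'
from h import *
C=tilt(-1,1,32);B=tilt(0,1,32)
print((B*C.inv()).as_rotvec().round(3))
E
```

```text
[0.579 0.107 0.27 ] [156.2  22.   89.3] [-56.2  -1.5  24.3 106.6  33.8  68.2 -38.9] 0.01783391387875836 [ 0.6 -0.4 -5.6] down [-0.37  0.38 -0.85]
0.61 [252.8, 164.2, 273.6, 186.1] [-26.   3.  15.]
circ x,y -44.0 24.0 58.1
[-0.184  0.365 -0.108]
```

Call:
{"api": "apply_moves", "payload": {"targets": [[[0,0,0],[-0.031,0.061,-0.018]],[[0,0,0],[-0.061,0.122,-0.036]],[[0,0,0],[-0.092,0.183,-0.054]],[[0,0,0],[-0.123,0.244,-0.072]],[[0,0,0],[-0.153,0.304,-0.09]],[[0,0,0],[-0.184,0.365,-0.108]],[[0,0,0],[-0.184,0.365,-0.108]],[[0,0,0],[-0.184,0.365,-0.108]]]}}

```text
time_s: 19.15
tool_pos: [0.5792, 0.1072, 0.2696]
tool_rot: [179.9, 32.1, 94.0]
force: [-0.3, -0.7, -5.2]
grip_width: 0.0175
```

```bash
python3 loc.py b.png
python3 - <<'E'
import cv2,numpy as np
t=cv2.imread("pics/r_fin.png",0)
T=t[278:412,230:364]
for n in("fin","b"):
    g=cv2.imread(f"pics/r_{n}.png",0)
    for p2 in(12,):
        c=cv2.HoughCircles(cv2.medianBlur(g,5),cv2.HOUGH_GRADIENT,1,70,param1=40,param2=p2,minRadius=32,maxRadius=62)
        if c is not None:print(n,[(round(60-v/4),round(75-u/4),int(r)) for u,v,r in c[0][:8]])
    m=cv2.matchTemplate(g,T,cv2.TM_CCOEFF_NORMED)
    for _ in range(4):
        _,s,_,l=cv2.minMaxLoc(m);print(n,"tm",round(s,2),round(60-(l[1]+67)/4),round(75-(l[0]+67)/4));cv2.circle(m,l,60,-1,-1)
E
```

```text
[0.579 0.107 0.27 ] [179.9  32.1  94. ] [-51.9  18.3  27.   86.4  21.5  89.4 -23.7] 0.017499577167176324 [ 0.7 -0.  -4.4] down [-0.    0.53 -0.85]
0.66 [266.3, 161.7, 289.2, 183.7] [-26.   3.  15.]
circ x,y -23.0 1.0 68.3
circ x,y -38.0 31.0 53.8
circ x,y 1.0 -22.0 66.1
circ x,y 27.0 10.0 62.8
fin [(-26, 1, 60), (-43, 28, 59), (-23, 52, 47), (-1, 57, 57), (-47, 3, 43), (-50, -44, 33), (3, 36, 43), (-20, 30, 57)]
fin tm 1.0 -26 1
fin tm 0.69 3 10
fin tm 0.66 2 -5
fin tm 0.6 2 25
b [(-26, 2, 61), (-37, 31, 57), (3, -21, 59), (30, 45, 59), (2, 6, 54), (-25, 50, 53), (29, 26, 57), (29, 1, 55)]
b tm 0.53 -25 2
b tm 0.51 27 4
b tm 0.49 28 24
b tm 0.49 27 -22
```

Run:
```python
from h import *
B=tilt(0,1,32);D=tilt(.7,1,30)
r=lambda b,a:(b*a.inv()).as_rotvec().round(3)
print(r(D,B),r(tilt(-.5,1,32),D),r(tilt(-1,1,32),tilt(-.5,1,32)))
```

```text
[ 0.104  0.295 -0.082] [-0.03  -0.534  0.127] [ 0.109 -0.13   0.048]
```

Call:
{"api": "apply_moves", "payload": {"targets": [[[0,0,0],[0.02,0.059,-0.016]],[[0,0,0],[0.042,0.118,-0.033]],[[0,0,0],[0.062,0.177,-0.049]],[[0,0,0],[0.083,0.236,-0.066]],[[0,0,0],[0.104,0.295,-0.082]],[[0,0,0],[0.104,0.295,-0.082]],[[0,0,0],[0.104,0.295,-0.082]]]}}

```text
time_s: 19.95
tool_pos: [0.579, 0.1065, 0.2703]
tool_rot: [-161.8, 24.3, 98.0]
force: [0.4, 0.1, -5.3]
grip_width: 0.017
```

```bash
python3 loc.py c.png
```

```text
[0.579 0.107 0.27 ] [-161.8   24.3   98.1] [-41.5  29.   26.9  72.    8.1 103.7 -10.5] 0.01718556678855192 [-0.6  0.4 -5.4] down [ 0.28  0.41 -0.87]
0.69 [270.2, 165.4, 287.8, 186.5] [-19.   6.  15.]
circ x,y -21.0 4.0 50.4
```

View pics/r_c.png

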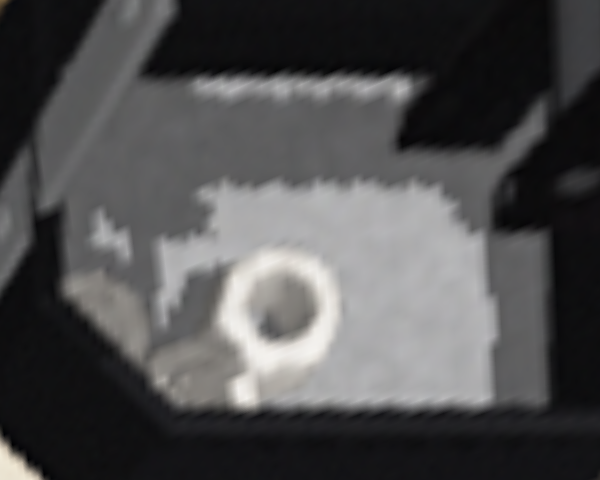

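View 11: the third nut has moved to about (−16, 5) and is sliding round nut 2. I'll tilt a little further towards +x until it clears nut 2, then swing back.

Run:
```python
from h import *
r=lambda b,a:(b*a.inv()).as_rotvec().round(3)
D=tilt(.7,1,30);E=tilt(1,.7,24);F=tilt(0,1,30);G=tilt(-.4,1,32);H=tilt(-1,1,32)
print(r(E,D),r(F,E),r(G,F),r(H,G))
```

```text
[ 0.181  0.052 -0.037] [-0.253 -0.351  0.089] [ 0.018 -0.197  0.053] [ 0.13  -0.169  0.06 ]
```

Call:
{"api": "apply_moves", "payload": {"targets": [[[0,0,0],[0.06,0.02,0]],[[0,0,0],[0.12,0.04,-0.01]],[[0,0,0],[0.18,0.06,-0.02]],[[0,0,0],[0.18,0.06,-0.02]]]}}

```text
time_s: 20.45
tool_pos: [0.5792, 0.1043, 0.2713]
tool_rot: [-159.7, 13.7, 97.4]
force: [0.6, -1.8, -4.5]
grip_width: 0.0176
```

```bash
python3 loc.py d.png
```

```text
[0.579 0.106 0.271] [-159.7   13.7   97.5] [-35.4  28.7  26.   70.2  -0.2 105.   -5. ] 0.017769112334072405 [ 0.2 -0.3 -5.7] down [ 0.34  0.24 -0.91]
```

Call:
{"api": "apply_moves", "payload": {"targets": [[[0,0,0],[-0.06,-0.088,0.022]],[[0,0,0],[-0.126,-0.175,0.044]],[[0,0,0],[-0.19,-0.263,0.067]],[[0,0,0],[-0.253,-0.351,0.089]],[[0,0,0],[-0.253,-0.351,0.089]],[[0,0,0],[-0.253,-0.351,0.089]]]}}

```text
time_s: 21.15
tool_pos: [0.5778, 0.1088, 0.2698]
tool_rot: [-179.2, 30.3, 95.5]
force: [0.7, -1.4, -4.7]
grip_width: 0.0177
```

```bash
python3 loc.py e.png
```

```text
[0.579 0.107 0.27 ] [-179.3   30.4   95.3] [-51.3  17.9  27.1  86.2  20.2  89.2 -21.8] 0.017258569166900425 [ 1.1 -1.5 -4.7] down [ 0.01  0.51 -0.86]
0.59 [220.5, 182.4, 228.9, 196.9] [46. 56. 15.]
circ x,y 27.0 6.0 68.3
circ x,y 29.0 36.0 59.4
```

Call:
{"api": "apply_moves", "payload": {"targets": [[[0,0,0],[0.009,-0.1,0.027]],[[0,0,0],[0.018,-0.197,0.053]],[[0,0,0],[0.018,-0.197,0.053]],[[0,0,0],[0.018,-0.197,0.053]]]}}

```text
time_s: 21.65
tool_pos: [0.5791, 0.1058, 0.2705]
tool_rot: [167.7, 30.1, 91.6]
force: [0.3, -0.4, -5.3]
grip_width: 0.0175
```

```bash
python3 loc.py f.png
python3 - <<'E'
from h import *
from loc import B
H=tilt(-1,1,32).as_matrix()@Ro.from_euler("z",4.2,degrees=True).as_matrix()
print("to final",Ro.from_matrix(H@B.T).as_rotvec().round(3))
E
```

```text
[0.58  0.106 0.271] [167.6  30.1  91.5] [-56.2   9.4  26.6  96.3  28.5  79.6 -31.3] 0.017098006039700405 [ 1.   0.7 -5.2] down [-0.19  0.5  -0.85]
0.55 [215.7, 176.5, 228.8, 194.4] [37. 51. 15.]
0.26 [201.0, 143.4, 298.8, 212.2] [ 2. 30. 15.]
circ x,y -16.0 50.0 69.4
[0.58  0.106 0.271] [167.5  30.1  91.5] [-56.2   9.4  26.6  96.3  28.6  79.5 -31.3] 0.017495651882817098 [-0.5  0.9 -4.2] down [-0.19  0.5  -0.84]Traceback (most recent call last):
  File "<stdin>", line 2, in <module>
  File "loc.py", line 10, in <module>
    cv2.imwrite("pics/"+sys.argv[1],cv2.resize(im,None,fx=5.4,fy=5.4,interpolation=cv2.INTER_CUBIC))
                        ~~~~~~~~^^^
IndexError: list index out of range
```

Call:
{"api": "apply_moves", "payload": {"targets": [[[0,0,0],[0.065,-0.085,0.03]],[[0,0,0],[0.13,-0.169,0.06]],[[0,0,0],[0.13,-0.169,0.06]],[[0,0,0],[0.13,-0.169,0.06]],[[0,0,0],[0.13,-0.169,0.06]],[[0,0,0],[0.13,-0.169,0.06]],[[0,0,0],[0.13,-0.169,0.06]],[[0,0,0],[0.13,-0.169,0.06]]]}}

```text
time_s: 22.6
tool_pos: [0.5791, 0.1072, 0.2699]
tool_rot: [156.6, 22.8, 90.2]
force: [-0.1, -0.4, -5.9]
grip_width: 0.0175
```

```bash
python3 loc.py g.png
python3 - <<'E'
import cv2,numpy as np
for n in("fin","g"):
    g=cv2.imread(f"pics/r_{n}.png",0)
    c=cv2.HoughCircles(cv2.medianBlur(g,5),cv2.HOUGH_GRADIENT,1,70,param1=40,param2=12,minRadius=45,maxRadius=62)
    print(n,[(round(60-v/4),round(75-u/4),int(r)) for u,v,r in c[0][:8]])
    print(cv2.resize(g,(30,24),interpolation=cv2.INTER_AREA)[8:]) if n=="g" else 0
E
```

```text
[0.579 0.107 0.27 ] [156.6  22.8  90.2] [-57.8  -1.2  25.7 106.4  33.9  68.5 -38.1] 0.016968508957570162 [-0.2 -0.7 -5.2] down [-0.37  0.39 -0.85]
0.65 [196.5, 133.8, 300.8, 215.1] [ 2. 22. 15.]
0.64 [213.1, 175.8, 225.9, 189.5] [26. 50. 15.]
fin [(-26, 1, 60), (-26, 53, 59), (-44, 28, 59), (-48, -1, 47), (-1, 57, 58), (2, 36, 49), (-49, -46, 49), (26, 34, 54)]
g [(18, 52, 45), (-15, 54, 60), (-39, 39, 49), (2, 34, 56), (25, 26, 61), (27, -10, 57), (-29, -12, 49), (-31, 19, 59)]
[[ 12  17  55  96  95 108 138 100  99 167 174 175 175 176 177 178 184 169
   33  12  14  21  60  63  26  33  42  18  10  10]
 [ 12  21  65  89  86 166 105  55  54  75  83  81  79  76  76  75  75  75
   28  15  14  19  59  62  20  29  44  18  10   9]
 [ 60  70  81  81  84 163  60  36  35  16  15  16  16  15  15  16  15  15
   16  15  16  21  60  62  21  26  42  17  10  10]
 [ 78  71  81  81  99 159  62  33  34  19  16  16  16  16  16  16  16  16
   16  15  16  21  60  63  22  26  41  17   9  11]
 [ 83  68  81  80  85 160  67  28  28  18  16  16  15  15  15  15  15  15
   16  16  15  20  59  63  22  26  43  18 
[... 684 characters left out ...]
 96  98  99  98  95  95
   97  74  19  21  27  27  27  36  44  20  11  12]
 [ 19  12  15  31  99 141 101  93  94 123 110  95  93 100  98  96  99  96
   99  76  19  21  27  27  27  35  41  21  12  12]
 [161  28  13  16  39 120  98  94  95 122 124 137 148 158 170 166 168 166
  164 134  54  39  48  49  47  50  44  21  12  13]
 [217 171  29  12  15  37  93  95  96 131 160 177 174 177 176 175 178 179
  178 176 174 147  70  77 146 112  51  21  13  13]
 [215 217 174  32  12  15  36 113 132 126 169 178 180 182 182 180 173 177
  178 177 181 157  63  68 159 123  51  21  13  13]
 [214 216 216 172  35  11  15  35  74 114 121 116 119 121 118 110 103 113
  114 106 103  99  63  65  89  81  36  22  25  24]]
```

Run:
```python
from h import *
r=lambda b,a:(b*a.inv()).as_rotvec().round(3)
H=tilt(-1,1,32);I=tilt(-1,.35,34)
print(r(I,H),r(H,I))
```

```text
[ 0.199 -0.144  0.07 ] [-0.199  0.144 -0.07 ]
```

Call:
{"api": "apply_moves", "payload": {"targets": [[[0,0,0],[0.05,-0.036,0.017]],[[0,0,0],[0.1,-0.072,0.035]],[[0,0,0],[0.15,-0.108,0.052]],[[0,0,0],[0.199,-0.144,0.07]],[[0,0,0],[0.199,-0.144,0.07]],[[0,0,0],[0.199,-0.144,0.07]],[[0,0,0],[0.199,-0.144,0.07]],[[0,0,0],[0.199,-0.144,0.07]]]}}

```text
time_s: 23.5
tool_pos: [0.579, 0.1076, 0.27]
tool_rot: [147.8, 11.6, 91.7]
force: [-0.2, -0.5, -3.9]
grip_width: 0.0173
```

```bash
python3 loc.py i.png
```

```text
[0.579 0.108 0.27 ] [147.8  11.6  91.7] [-56.5 -12.6  26.  116.   36.2  55.4 -40.7] 0.017827462750810704 [ 0.8  0.1 -4.9] down [-0.52  0.2  -0.83]
0.58 [206.8, 171.1, 224.3, 188.5] [21. 47. 15.]
circ x,y -26.0 43.0 51.1
```

Call:
{"api": "apply_moves", "payload": {"targets": [[[0,0,0],[-0.05,0.036,-0.017]],[[0,0,0],[-0.1,0.072,-0.035]],[[0,0,0],[-0.15,0.108,-0.052]],[[0,0,0],[-0.199,0.144,-0.07]],[[0,0,0],[-0.199,0.144,-0.07]],[[0,0,0],[-0.199,0.144,-0.07]],[[0,0,0],[-0.199,0.144,-0.07]]]}}

```text
time_s: 24.3
tool_pos: [0.5787, 0.1064, 0.2699]
tool_rot: [156.6, 22.7, 90.2]
force: [-0.3, -0.6, -4.3]
grip_width: 0.0175
```

```bash
python3 loc.py j.png
python3 - <<'E'
import cv2,numpy as np
cv2.imwrite("pics/combo.png",np.vstack([np.hstack([cv2.resize(cv2.imread(f"pics/r_{n}.png"),(375,300)) for n in("g","i")]),np.hstack([cv2.resize(cv2.imread("pics/r_j.png"),(375,300)),cv2.resize(cv2.imread("pics/j.png"),(375,300))])]))
E
```

```text
[0.579 0.106 0.27 ] [156.6  22.7  90.2] [-57.7  -1.4  25.7 106.5  34.   68.5 -38.1] 0.01703598979338278 [ 0.1 -0.9 -4.3] down [-0.37  0.39 -0.85]
0.45 [214.3, 176.8, 228.8, 187.8] [25. 47. 15.]
```

View pics/combo.png

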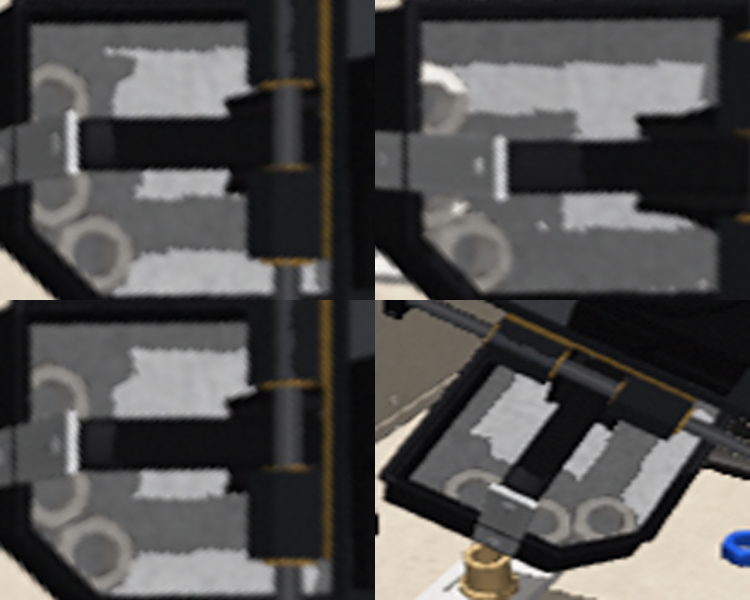

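View 12 (last available): all three nuts are chained along the +y wall at about (−40,37), (−16,52) and (20,51). They touch, but the chain is longer than it need be. I'll build a numeric ring tracker and check it against these known pictures, then nudge the chain round so the middle nut sits on the cut wall.

```bash
cat > trk.py <<'E'
import cv2,numpy as np
def track(f,n=3):
    g=cv2.imread(f,0).astype(np.float32);g=cv2.resize(g,None,fx=.5,fy=.5,interpolation=cv2.INTER_AREA) # 2px/mm
    N=41;yy,xx=np.mgrid[:N,:N]-20;r=np.hypot(xx,yy)
    T=np.where((r>8.5*2)*(r<9.5*2),0,0)+0.
    T=np.where((r>=19)*(r<31),1.,0.) if 0 else T
    N=81;yy,xx=np.mgrid[:N,:N]-40;r=np.hypot(xx,yy)
    T=np.where((r>19)&(r<31),1.,0).astype(np.float32);M=((r<37)).astype(np.float32)
    m=cv2.matchTemplate(cv2.copyMakeBorder(g,40,40,40,40,cv2.BORDER_REPLICATE),T,cv2.TM_CCOEFF_NORMED,mask=M)
    out=[]
    H,W=m.shape
    for v in range(H):
        for u in range(0):pass
    Y,X=np.mgrid[:H,:W];x=60-Y/2;y=75-X/2
    ok=(abs(x)<44)&(abs(y)<59)&(-x+y<80);m=np.where(ok,m,-1)
    for _ in range(n):
        _,s,_,l=cv2.minMaxLoc(m);out.append((round(s,2),60-l[1]/2,75-l[0]/2));cv2.circle(m,l,48,-1,-1)
    return out
if __name__=="__main__":
    import sys
    for f in sys.argv[1:]:print(f,track("pics/r_"+f+".png",5))
E
sed -i '/T=np.where((r>8.5/d;/if 0 else T/d;/N=41;/d;/for v in range(H)/d;/for u in range(0)/d' trk.py
python3 trk.py fin g j i b c
python3 - <<'E'
from h import *
r=lambda b,a:(b*a.inv()).as_rotvec().round(3)
H=tilt(-1,1,32);I=tilt(-1,-.1,30)
print(r(I,H),r(H,I))
E
```

```text
fin [(0.54, -43.0, 25.5), (0.52, -26.5, 0.5), (0.29, 29.0, 29.0), (0.26, -16.0, -45.5), (0.26, -2.0, 57.0)]
g [(0.26, -40.5, 36.0), (0.25, 5.5, -48.5), (0.24, 38.5, -44.0), (0.24, -18.0, -43.5), (0.23, -22.5, -2.0)]
j [(0.25, -41.0, 35.5), (0.25, -17.5, -44.5), (0.25, 38.5, -45.0), (0.24, -23.0, 7.5), (0.23, 6.5, -48.0)]
i [(0.33, -41.0, -40.5), (0.28, -12.0, 36.5), (0.27, 38.0, 42.0), (0.27, 20.0, -16.5), (0.25, -41.5, 13.5)]
b [(0.77, -25.0, 2.0), (0.36, -40.5, 27.0), (0.33, 1.0, 22.5), (0.29, 34.0, 47.5), (0.27, -27.5, -48.5)]
c [(0.78, -17.0, 4.5), (0.36, -8.5, 43.5), (0.26, -3.0, -15.0), (0.25, 23.5, 42.0), (0.24, -19.5, -33.0)]
[ 0.437 -0.088  0.111] [-0.437  0.088 -0.111]
```

```bash
cat > trk.py <<'E'
import cv2,numpy as np,sys
for n in sys.argv[1:]:
    g=cv2.imread(f"pics/r_{n}.png",0)
    c=cv2.HoughCircles(cv2.medianBlur(g,5),cv2.HOUGH_GRADIENT,1,70,param1=40,param2=10,minRadius=45,maxRadius=62)[0]
    q=[(round(60-v/4),round(75-u/4),int(r)) for u,v,r in c]
    print(n,[k for k in q if abs(k[0])<48 and abs(k[1])<62 and k[1]-k[0]<88][:6])
E
python3 trk.py fin g j i b c
```

```text
fin [(-26, 1, 60), (-26, 53, 59), (-45, 29, 51), (-2, 58, 60), (27, 33, 55), (37, -40, 60)]
g [(-15, 55, 61), (18, 52, 45), (-39, 39, 49), (2, 34, 56), (19, -43, 59), (-28, -12, 48)]
j [(-38, 38, 52), (19, 55, 61), (-18, 51, 54), (3, 35, 54), (37, -42, 47), (36, -18, 61)]
i [(-43, -52, 54), (-6, 50, 61), (-44, 34, 45), (20, 52, 54), (-27, 42, 58), (-29, 13, 52)]
b [(-26, 2, 61), (-38, 31, 54), (3, -21, 59), (3, 5, 54), (29, 46, 58), (-25, 50, 53)]
c [(-17, 5, 60), (-27, 24, 60), (-13, 38, 59), (26, 3, 59), (28, -15, 61), (2, 11, 47)]
```

Call:
{"api": "apply_moves", "payload": {"targets": [[[15,0,0],[0,0,0]],[[30,0,0],[0,0,0]],[[45,0,0],[0,0,0]],[[60,0,0],[0.1,-0.02,0.025]],[[60,0,0],[0.2,-0.04,0.05]],[[60,0,0],[0.3,-0.06,0.075]],[[60,0,0],[0.4,-0.08,0.1]],[[60,0,0],[0.437,-0.088,0.111]]]}}

```text
time_s: 25.2
tool_pos: [0.6381, 0.1024, 0.27]
tool_rot: [150.3, -2.1, 95.3]
force: [-0.1, -0.2, -6.2]
grip_width: 0.0175
```

```bash
sed -i 's/\[115:225,195:305/[100:240,180:320/' loc.py; python3 loc.py k.png; python3 trk.py k
```

```text
[0.638 0.102 0.27 ] [150.3  -2.2  95.2] [-49.8  -6.9  35.  109.6   8.9  46.6 -13.7] 0.01774539689508926 [-0.8 -2.2 -5.7] down [-0.5  -0.04 -0.87]
0.57 [177.7, 159.2, 188.9, 167.7] [24. 42. 15.]
circ x,y -22.0 33.0 57.9
k [(-15, -48, 57), (4, 43, 54), (37, -45, 59), (-39, -49, 54), (11, -17, 47), (-20, 36, 47)]
```

Call:
{"api": "apply_moves", "payload": {"targets": [[[0,0,0],[0,0,0]],[[0,0,0],[0,0,0]],[[0,0,0],[-0.11,0.022,-0.028]],[[0,0,0],[-0.22,0.044,-0.056]],[[0,0,0],[-0.33,0.066,-0.084]],[[0,0,0],[-0.437,0.088,-0.111]],[[0,0,0],[-0.437,0.088,-0.111]],[[0,0,0],[-0.437,0.088,-0.111]]]}}

```text
time_s: 26.1
tool_pos: [0.6389, 0.1089, 0.2691]
tool_rot: [156.6, 22.7, 90.4]
force: [-0.0, -0.6, -5.3]
grip_width: 0.0172
```

Call:
{"api": "apply_moves", "payload": {"targets": [[[-20,0,0],[0,0,0]],[[-40,0,0],[0,0,0]],[[-60,0,0],[0,0,0]],[[-60,0,0],[0,0,0]],[[-60,0,0],[0,0,0]]]}}

```text
time_s: 26.6
tool_pos: [0.5792, 0.1057, 0.2708]
tool_rot: [156.5, 22.6, 90.1]
force: [-0.3, 0.1, -4.8]
grip_width: 0.0174
```

```bash
python3 loc.py l.png; python3 trk.py l
python3 - <<'E'
import cv2,numpy as np
a=cv2.imread("pics/r_j.png",0).astype(float);b=cv2.imread("pics/r_l.png",0).astype(float)
d=abs(cv2.GaussianBlur(a-b,(0,0),4))>22
n,_,st,c=cv2.connectedComponentsWithStats(d.astype(np.uint8))
for i in range(1,n):
    if st[i,4]>400:print("changed",st[i,4],(60-c[i][1]/4).round(),(75-c[i][0]/4).round())
E
```

```text
[0.579 0.106 0.271] [156.5  22.6  90.1] [-56.5  -1.4  24.6 106.4  33.9  68.4 -38. ] 0.01738215394252109 [ 0.4  0.2 -5. ] down [-0.37  0.38 -0.85]
0.48 [196.3, 131.1, 301.1, 216.3] [ 2. 23. 15.]
l [(-40, 36, 51), (20, 53, 54), (40, -40, 60), (-16, 53, 57), (26, 30, 58), (-21, 31, 53)]
changed 980 32.0 -25.0
changed 747 39.0 30.0
changed 621 -0.0 44.0
changed 475 -53.0 -35.0
```

Run:
```python
from h import *
r=lambda b,a:(b*a.inv()).as_rotvec().round(3)
H=tilt(-1,1,32);I=tilt(-1,-.45,28)
print(r(I,H))
```

```text
[ 0.579 -0.004  0.127]
```

Call:
{"api": "apply_moves", "payload": {"targets": [[[20,0,0],[0.12,0,0.026]],[[40,0,0],[0.24,0,0.052]],[[60,0,0],[0.36,0,0.078]],[[60,0,0],[0.48,0,0.104]],[[60,0,0],[0.579,0,0.127]],[[60,0,0],[0.579,0,0.127]],[[60,0,0],[0.579,0,0.127]]]}}

```text
time_s: 27.4
tool_pos: [0.6388, 0.1054, 0.2694]
tool_rot: [154.5, -10.1, 97.3]
force: [-0.4, 2.1, -5.0]
grip_width: 0.0172
```

```bash
python3 loc.py m.png; python3 trk.py m
```

```text
[0.639 0.108 0.27 ] [154.5 -10.1  97.5] [-47.4  -3.3  39.8 106.   -9.2  51.2   2.3] 0.017392244986460366 [ 0.5  0.3 -4.7] down [-0.42 -0.18 -0.89]
circ x,y -22.0 18.0 69.4
m [(-14, 20, 60), (3, 53, 49), (26, -33, 57), (8, 33, 49), (36, -56, 61), (-2, -27, 54)]
```

Call:
{"api": "apply_moves", "payload": {"targets": [[[0,0,0],[-0.13,0,-0.028]],[[-20,0,0],[-0.26,0,-0.056]],[[-40,0,0],[-0.39,0,-0.085]],[[-60,0,0],[-0.5,0,-0.11]],[[-60,0,0],[-0.579,0,-0.127]],[[-60,0,0],[-0.579,0,-0.127]],[[-60,0,0],[-0.579,0,-0.127]],[[-60,0,0],[-0.579,0,-0.127]]]}}

```text
time_s: 28.3
tool_pos: [0.5794, 0.1062, 0.2705]
tool_rot: [156.5, 22.7, 90.1]
force: [0.4, -0.4, -5.3]
grip_width: 0.0174
```

```bash
python3 loc.py n.png; python3 trk.py n
```

```text
[0.579 0.106 0.271] [156.5  22.7  90. ] [-54.8  -1.2  22.9 106.4  33.8  68.4 -38. ] 0.017341279825719792 [-0.2  0.8 -6.1] down [-0.37  0.39 -0.85]
n [(-43, 27, 61), (-25, 51, 54), (-2, 59, 61), (2, 37, 46), (25, 36, 61), (-28, -12, 50)]
```

Run:
```python
import cv2,numpy as np
L=lambda n:cv2.imread(f"pics/r_{n}.png",0).astype(np.float32)
b=L("n")
for k in("fin","l"):
    d=cv2.GaussianBlur(b-L(k),(0,0),4)
    for s in(1,-1):
        n,_,st,c=cv2.connectedComponentsWithStats((s*d>12).astype(np.uint8))
        for i in range(1,n):
            if st[i,4]>350 and c[i][0]<480:print(k,"+-"[s<0],st[i,4],"x",(60-(st[i,1]+st[i,3])/4).round(),(60-st[i,1]/4).round(),"y",(75-(st[i,0]+st[i,2])/4).round(),(75-st[i,0]/4).round())
# brightness profile around notch and around (5,52)
for x in range(-6,-40,-4):print(x,[int(b[int((60-x)*4)-3:int((60-x)*4)+4,int((75-y)*4)-3:int((75-y)*4)+4].mean()) for y in range(60,-24,-4)])
```

```text
fin + 1201 x 37.0 42.0 y -22.0 -2.0
fin + 2829 x 11.0 37.0 y 10.0 32.0
fin + 3144 x -14.0 19.0 y 44.0 64.0
fin + 1118 x 11.0 16.0 y -13.0 9.0
fin + 2879 x -21.0 -11.0 y -11.0 23.0
fin + 1409 x -40.0 -16.0 y 53.0 64.0
fin + 386 x -41.0 -32.0 y 36.0 42.0
fin + 1114 x -48.0 -41.0 y -0.0 16.0
fin + 505 x -54.0 -46.0 y 15.0 21.0
fin - 1713 x 24.0 50.0 y -30.0 -22.0
fin - 601 x 36.0 41.0 y 22.0 32.0
fin - 381 x 15.0 21.0 y -19.0 -13.0
fin - 1407 x -10.0 13.0 y 38.0 46.0
fin - 452 x -10.0 -6.0 y -10.0 1.0
fin - 486 x -12.0 -6.0 y -19.0 -12.0
fin - 374 x -15.0 -12.0 y -5.0 6.0
fin - 7079 x -42.0 -14.0 y -18.0 19.0
fin - 3743 x -57.0 -17.0 y -54.0 -16.0
fin - 783 x -57.0 -41.0 y 56.0 71.0
l + 615 x 36.0 42.0 y 34.0 43.0
l + 436 x 37.0 42.0 y -8.0 -1.0
l + 2794 x -9.0 21.0 y 46.0 64.0
l + 877 x -10.0 -6.0 y -5.0 14.0
l + 2494 x -27.0 -10.0 y 44.0 64.0
l + 829 x -30.0 -20.0 y 36.0 44.0
l + 1152 x -40.0 -28.0 y 50.0 63.0
l + 3074 x -54.0 -28.0 y 8.0 28.0
l + 2752 x -53.0 -32.0 y 31.0 44.0
l - 354 x 54.0 60.0 y 69.0 75.0
l - 3440 x 11.0 49.0 y -28.0 -7.0
l - 714 x 36.0 41.0 y 21.0 32.0
l - 5434 x
[... 609 characters left out ...]
80, 105, 14]
-14 [125, 139, 145, 139, 121, 96, 91, 96, 96, 96, 122, 179, 174, 169, 177, 174, 175, 179, 177, 63, 7]
-18 [142, 109, 93, 115, 141, 123, 95, 97, 98, 96, 157, 176, 173, 140, 137, 140, 157, 152, 164, 110, 110]
-22 [122, 93, 96, 93, 111, 133, 99, 93, 96, 97, 95, 95, 98, 97, 94, 96, 95, 97, 96, 92, 92]
-26 [103, 94, 93, 97, 108, 139, 97, 93, 95, 90, 95, 95, 97, 98, 97, 99, 98, 96, 96, 95, 99]
-30 [114, 92, 95, 96, 118, 141, 111, 123, 128, 132, 115, 100, 95, 98, 99, 97, 97, 92, 96, 96, 95]
-34 [56, 122, 97, 106, 137, 125, 142, 140, 121, 125, 137, 129, 91, 97, 97, 96, 96, 95, 94, 96, 100]
-38 [13, 56, 137, 138, 117, 128, 142, 104, 95, 92, 110, 141, 100, 95, 91, 92, 92, 94, 94, 95, 100]
```

Run:
```python
import cv2,numpy as np
for k in("l","n"):
    b=cv2.imread(f"pics/r_{k}.png",0)
    print(k)
    for x in range(38,4,-3):print(x,[int(b[(60-x)*4-3:(60-x)*4+4,int((75-y)*4)-3:int((75-y)*4)+4].mean()) for y in range(66,30,-3)])
```

```text
l
38 [16, 41, 94, 93, 95, 98, 97, 97, 95, 96, 131, 156]
35 [16, 42, 92, 91, 91, 90, 94, 95, 94, 96, 96, 97]
32 [17, 34, 109, 127, 131, 126, 112, 92, 97, 96, 95, 97]
29 [16, 55, 141, 138, 134, 142, 142, 125, 98, 92, 94, 95]
26 [16, 55, 125, 94, 86, 102, 131, 135, 118, 91, 98, 96]
23 [17, 50, 99, 97, 94, 91, 97, 118, 127, 93, 99, 98]
20 [16, 36, 93, 96, 94, 93, 91, 114, 140, 106, 97, 94]
17 [17, 31, 93, 95, 95, 95, 100, 125, 140, 109, 96, 92]
14 [16, 37, 97, 93, 93, 87, 128, 201, 128, 91, 88, 85]
11 [34, 76, 92, 83, 83, 79, 130, 202, 56, 31, 33, 31]
8 [82, 83, 82, 80, 80, 78, 128, 202, 29, 31, 38, 38]
5 [82, 81, 80, 79, 87, 88, 125, 195, 34, 31, 36, 35]
n
38 [16, 61, 95, 92, 96, 98, 97, 97, 123, 148, 140, 150]
35 [16, 59, 97, 93, 95, 95, 95, 94, 94, 97, 96, 98]
32 [15, 52, 94, 95, 96, 93, 93, 93, 97, 95, 96, 96]
29 [15, 51, 94, 93, 94, 94, 99, 97, 96, 92, 94, 95]
26 [15, 54, 97, 95, 93, 95, 96, 96, 96, 95, 98, 96]
23 [15, 55, 98, 98, 95, 95, 96, 95, 93, 97, 99, 98]
20 [16, 51, 94, 94, 94, 96, 94, 96, 95, 96, 97, 95]
17 [15, 51, 122, 131, 135, 132, 133, 112, 96, 97, 95, 93]
14 [14, 60, 140, 129, 118, 95, 170, 196, 104, 76, 80, 74]
11 [43, 65, 93, 83, 80, 79, 165, 168, 24, 29, 31, 30]
8 [84, 82, 81, 80, 80, 77, 160, 175, 21, 35, 38, 38]
5 [82, 80, 80, 80, 98, 86, 158, 161, 20, 34, 36, 35]
```

Run:
```python
from h import *
s=env.read_camera("scene");t=env.read_camera("top")
for n,p in(("s",s),("t",t)):
  for q in("bush_1","spanner","screw"):
    for r in env.regions_of(p,q)[:2]:
      v,u=np.nonzero(r["region"]);print(n,q,round(r["conf"],2),at_z(p,u.mean(),v.mean(),.014).round(3))
print(env.get_obs()["time_s"],env.sign_off())
```

```text
s bush_1 0.57 [0.695 0.032 0.014]
s spanner 0.57 [ 0.466 -0.107  0.014]
s screw 0.34 [0.697 0.032 0.014]
t bush_1 0.71 [0.625 0.087 0.014]
t bush_1 0.63 [ 0.697 -0.018  0.014]
t spanner 0.77 [ 0.473 -0.108  0.014]
t spanner 0.17 [ 0.657 -0.121  0.014]
t screw 0.52 [ 0.657 -0.121  0.014]
the job is handed in; nothing more can be done
28.8 None
```

I dropped the steel nut from the tray into the tote, lifted the tote by its bar and tilted it about 32° towards the cut-off corner. I handed it in at 28.8 s, still holding it up and tilted, with the corner's floor roughly 0.18 m above the machine top.

- **Nuts:** the first tilt left the third nut hung up behind the second. I rocked the tote to bring it closer. The last check puts the nuts in a near-touching arc round the corner at about (−43, 27), (−25, 51) and (5, 54) mm in the tote's frame. That is 29, 17 and 47 mm from the corner point, so the third is not right against the cut wall.
- **Grip:** the opening held at 17–18 mm and the load stayed at about 5 N, with no sign of slipping.
- **Other parts:** the bushes, spanner and screw showed at their first positions to within about 5 mm.

**Weak points in the checks:**
- **Third nut:** its place was read from pixel brightness, because the handle strap half hides it and my 12 views were used up.
- **Detectors:** my circle finder missed that nut, and the detection network did not report any nut in that last picture.
- **False detections:** the networks also gave one "screw" on a bush and one "bush" at (0.625, 0.087), which I took to be false; I did not check either against a picture.

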